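# Pin the cake turntable

## Robot

A 6-joint arm with a two-finger parallel gripper is mounted at the origin on the work surface. World frame = base frame: x ahead of the robot, y to its left, z up, the work surface at z = 0. Lengths are in mm, angles in rad, forces in N, time in s.
With the tool pointing down it reaches from about 400 to 825 mm from the base axis. Payload 7 kg.
Tool frame: the origin (TCP) lies at the very end of the fingers, on their centre line; the grasp point (between the pads) lies 19 mm behind it; z points along the fingers, y is the direction in which the jaws open and shut (so a half turn about z gives the same grasp; the last joint's range is limited). The gripper opens to 88 mm and grips with 3 to 60 N. Pads are 19 mm wide; open, the fingers measure 130 mm over their backs; the gripper's body (78 mm by 193 mm) begins 47 mm behind the grasp point.
Start: joints at [-0.974, 0.359, 0.012, 0, -1.224, -0.288], TCP at [205.116, -643.057, 226.561] pointing down, gripper open.
Joint ranges: [-3.07, 3.07], [-1.43, 2.12], [-1.02, 1.25], [-3.03, 1.67], [-3.05, -0], [-3.03, 3.03]. Speed limits (rad/s): [2.39, 2.39, 3.01, 3.14, 3.14, 3.14].

## Interface

Orientations are given as a unit quaternion [x, y, z, w].
In Python, from plant import bot gives the robot as it stands. Calls block until the motion is done:
- bot.move_ptp(position, orientation): joint-space move of the TCP to a pose.
- bot.line_to(position, velocity=150, ori=None): straight line of the TCP; ori=None keeps the orientation; velocity is the mean speed in mm/s.
- bot.move_joints(angles): joint-space move.
- bot.move_gripper(opening, force=None): finger opening in mm; force is the grip in N (None keeps the last); returns when the fingers have stopped.
- bot.pause(seconds).
- bot.solve_ik(position, orientation): joint angles nearest the present ones, or None.
- bot.read_state(): the state.
- bot.camera(name): name is "scene" or "side" or "wrist"; returns the picture (480x640x3 uint8, red, green, blue); there is no depth.
- bot.get_calibration(name): a dict with "fx", "fy", "cx", "cy" (pixels), "view" (4x4, takes a point from world to camera coordinates); the wrist camera has in their place "T_tool_cam" (4x4, takes a point from camera to tool coordinates, whose origin is the TCP and whose axes are the flange's). Camera axes: x right, y up, looking along -z (the intrinsics and any distortion apply to the point x, -y, -z); pixel columns grow to the right and rows downward; lengths in mm; the calibration is good to about 2 mm. A picture is of the moment at which its call begins: read the wrist's pose just before it. get_calibration takes no time and is no camera call.
A pose or a line that the arm cannot do raises bot.Unreachable and nothing moves.
- bot.close_job(): hands the job in, once; it reports no verdict.
The state is a dict: "t": time; "joint_pos": joint angles; "qvel": joint speeds; "tau": joint torques, N m; "tcp_pos": TCP position; "eef_rot": TCP orientation; "contact_force": force on the tool from outside, world axes, zero at the start; "moment": the same for the moment, N m; "width": finger opening in mm.
Only numpy, scipy, OpenCV 4.12 (cv2) and the standard library are available. Lean on these libraries where they do the work, as an engineer would, in place of code of your own. Each camera call takes 0.05 s, during which the arm holds its last target.

## Task

Lock the cake turntable: turn its disc by the black post until the hole in the blue lug lies over the hole in the yellow bracket below it, then push the pin with the red knob down through both holes until its flange rests on the blue lug. Let go and leave it standing there.

Things in the scene. Friction and masses are not known exactly. Their poses are not given: they have to be found in the camera images.
- post (a point): Black round post, 20 mm across, 46 mm high, on the turntable's aluminium disc (200 mm across, top face 60 mm above the table); for turning the disc. Point: half-way up the post (83 mm above the table), 80 mm from the disc's axis. About 2 N of push turns the disc; it stays where left. A fixed cake board, 104 mm across, 3 mm thick, lies in its middle.
- lug_hole (a point): Centre of the 28 mm hole in the square blue lug (52 mm, 8 mm thick) on the disc's rim; turns with the disc. Point: at the lug's top, 60 mm above the table, 125 mm from the disc's axis. x points outwards from that axis, z up. From above, the lug starts 0.4 to 1.0 rad anticlockwise of the yellow bracket, so turn the disc clockwise by that; the post is 1.25 rad clockwise of the lug.
- bracket_hole (a point): Centre of the 28 mm hole through the yellow bracket (12 mm thick) of the turntable's fixed stand. Point: at the bracket's top, 42 mm above the table, 10 mm below the underside of the lug when that is over it; open below. x points outwards from the disc's vertical axis, which is 125 mm back along -x; z up.
- red_pin_knob (a point): Centre of the pin's red knob, 24 mm across, 44 mm high. Below the knob: flange 44 mm across, 6 mm thick; 12 mm shank 46 mm long, tip tapered. Point: 28 mm above the flange's underside, 74 mm above the tip; z up the pin; 0.1 kg. It stands in a 56 mm high rack, one of 3 pins 75 mm apart in a row along world x (within 0.3 rad), order varies; blue and white ones are too short.

How it is judged:
By the outcome, as a careful person would: the job done as asked, in the order asked, and still so for the second after the job is handed in, with the robot touching nothing.
It also fails if it takes over 54 s, if anything falls off the work surface, if the arm or the gripper's body presses on something with over 40 N, if the wrist force passes 120 N, or if a joint passes its speed limit or range.

## Working session

There is one attempt and no reset: what is moved stays moved. The work goes in short steps, each a Python script; the robot and the scene stay as the last script left them, time stands still between calls to the robot, and variables do not carry over. Pictures are saved under pics/ and viewed, and the job is handed in when it is done.

```bash
ls; mkdir -p pics; python3 - <<'E'
from plant import bot
import cv2
for n in ["scene","side","wrist"]:
    c=bot.get_calibration(n); print(n,c)
    im=bot.camera(n); cv2.imwrite(f"pics/{n}0.png",im[:,:,::-1])
print(bot.read_state())
E
```

```text
pics
scene {'fx': 444.0797596149268, 'fy': 444.0797596149268, 'cx': 310.6008338591726, 'cy': 237.12684417327606, 'view': array([[ 7.41142340e-01,  6.71209737e-01, -1.36205691e-02,
        -4.19429440e+02],
       [-4.92211718e-01,  5.57068043e-01,  6.68881768e-01,
         1.90301623e+02],
       [ 4.56547540e-01, -4.89032396e-01,  7.43244011e-01,
        -1.11797349e+03],
       [ 0.00000000e+00,  0.00000000e+00,  0.00000000e+00,
         1.00000000e+00]])}
side {'fx': 567.790505067676, 'fy': 567.790505067676, 'cx': 314.18885416843426, 'cy': 245.73560408068278, 'view': array([[-9.17799942e-01, -3.96513630e-01,  2.04989391e-02,
         5.00582974e+02],
       [ 3.00356680e-01, -6.59608737e-01,  6.88986342e-01,
        -2.23631332e+02],
       [-2.59671196e-01,  6.38508618e-01,  7.24484378e-01,
        -8.89660409e+02],
       [ 0.00000000e+00,  0.00000000e+00,  0.00000000e+00,
         1.00000000e+00]])}
wrist {'fx': 382.3789428942268, 'fy': 382.3789428942268, 'cx': 318.9531935871983, 'cy': 241.71288869859083, 'T_tool_cam': array([[ 2.39893705e-04,  9.69155371e-01,  2.46450418e-01,

[... 280 characters left out ...]
)}
{'t': 0.15, 'joint_pos': array([-9.73892450e-01,  3.59225025e-01,  1.12630254e-02, -2.47941853e-04,
       -1.22408999e+00, -2.88101098e-01]), 'qvel': array([ 9.72535955e-05, -3.21032159e-03,  2.99693764e-03,  4.56565522e-04,
       -3.74412405e-04,  4.83866495e-04]), 'tau': array([ 1.35309008e-03, -5.83277893e+01,  2.93292922e+01,  7.00119585e+00,
        8.80798063e-03, -1.11544011e-04]), 'tcp_pos': array([ 205.00483849, -642.72766315,  225.83464315]), 'eef_rot': array([-1.53746909e-01,  9.88110055e-01,  6.17276197e-04, -1.63498992e-04]), 'contact_force': array([ 0.15158949, -0.78348839,  1.00367439]), 'moment': array([-0.00276061, -0.01094912, -0.0049045 ]), 'width': 87.99015787983781}
```

View pics/scene0.png

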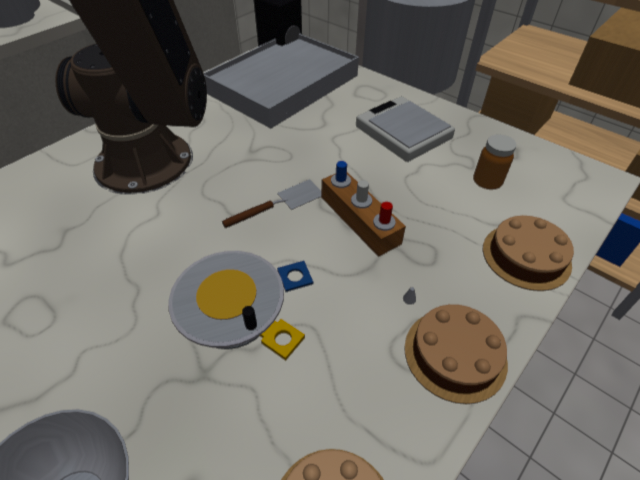

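View pics/side0.png

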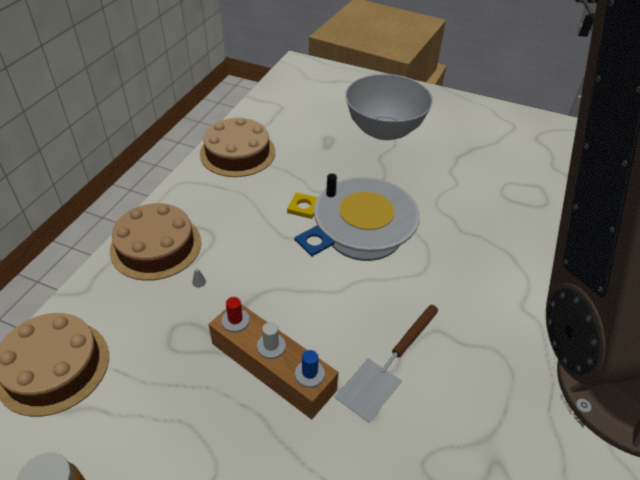

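View pics/wrist0.png

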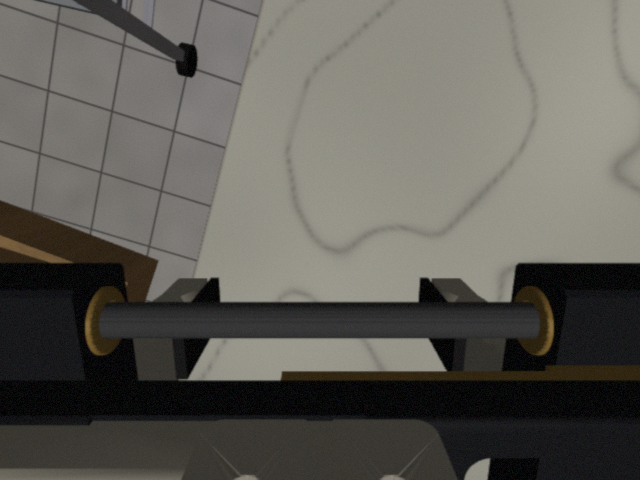

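The post, blue lug (scene 295,276), yellow bracket (scene 283,338) and red knob (scene 386,212; side 234,311) show up in both fixed views. I'll zoom in to get finer pixel positions.

```bash
python3 - <<'E'
import cv2,numpy as np
def crop(n,x0,y0,w,h,s):
    im=cv2.imread(f"pics/{n}0.png")[y0:y0+h,x0:x0+w]
    return cv2.resize(im,None,fx=s,fy=s,interpolation=cv2.INTER_CUBIC)
a=crop("scene",230,250,90,120,5); cv2.imwrite("pics/c1.png",a)
b=crop("side",280,165,110,95,6); cv2.imwrite("pics/c2.png",b)
c=np.hstack([crop("scene",360,190,50,50,8),crop("side",210,285,50,50,8)]); cv2.imwrite("pics/c3.png",c)
E
```

```text
(no output)
```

View pics/c1.png

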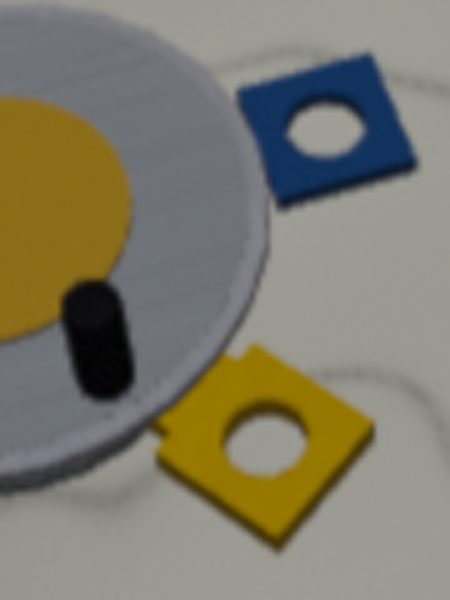

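View pics/c2.png

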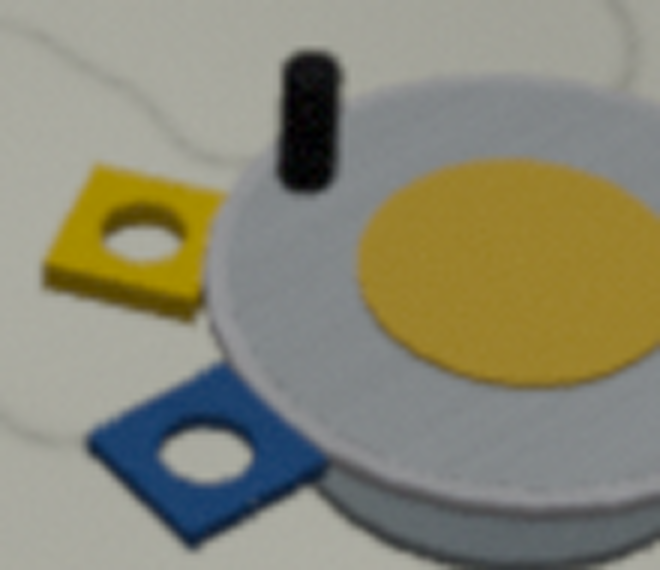

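View pics/c3.png

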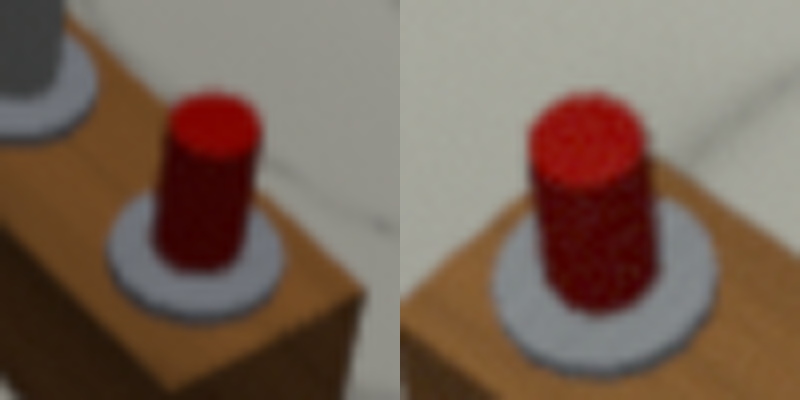

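```bash
cat > h.py <<'E'
import numpy as np, cv2
from scipy.optimize import least_squares
from plant import bot
C={n:bot.get_calibration(n) for n in ("scene","side")}
def proj(n,P):
    c=C[n]; p=(c["view"]@np.r_[P,1])[:3]
    return np.array([c["cx"]+c["fx"]*p[0]/-p[2], c["cy"]+c["fy"]*(-p[1])/-p[2]])
def ray(n,uv,z):
    c=C[n]; V=c["view"]; R=V[:3,:3]; o=-R.T@V[:3,3]
    d=R.T@np.array([(uv[0]-c["cx"])/c["fx"],-(uv[1]-c["cy"])/c["fy"],-1])
    return o+d*(z-o[2])/d[2]
def wproj(P,pos,R):
    c=bot.get_calibration("wrist");T=c["T_tool_cam"]
    pt=R.T@(np.array(P)-pos); p=T[:3,:3].T@(pt-T[:3,3])
    return np.array([c["cx"]+c["fx"]*p[0]/-p[2], c["cy"]+c["fy"]*(-p[1])/-p[2]])
def wray(uv,z,pos,R):
    c=bot.get_calibration("wrist");T=c["T_tool_cam"]
    d=R@T[:3,:3]@np.array([(uv[0]-c["cx"])/c["fx"],-(uv[1]-c["cy"])/c["fy"],-1]); o=pos+R@T[:3,3]
    return o+d*(z-o[2])/d[2]
E
cat > fit.py <<'E'
from h import *
f=lambda p,o,s:(np.array(p)+.5)/s-.5+np.array(o)
S=lambda x,y:f((x,y),(230,250),5); D=lambda x,y:f((x,y),(280,165),6)
obs={}
def board(n):
    im=cv2.imread(f"pics/{n}0.png"); h=cv2.cvtColor(im,cv2.COLOR_BGR2HSV)
    m=cv2.inRange(h,(15,120,90),(28,255,255))
    k,l,st,ce=cv2.connectedComponentsWithStats(m)
    i=[j for j in range(1,k) if st[j,4]>1000 and 190<ce[j][1]<320 and 200<ce[j][0]<400]; i=max(i,key=lambda j:st[j,4])
    c=cv2.findContours((l==i).astype(np.uint8),0,1)[0][0]; c=cv2.convexHull(c); print(n,st[i],cv2.fitEllipse(c))
    return np.array(cv2.fitEllipse(c)[0])
obs["board"]=(63,board("scene"),board("side"))
obs["lug"]=(60,S(326,126),D(206,449))
obs["brk"]=(42,S(266,439),D(143,232))
obs["post"]=(106,S(92,302),D(311,66))
obs["pin"]=(106,f((215,125),(360,190),8),f((188,140),(210,285),8))
XY={}
for k,(z,a,b) in obs.items():
    A=ray("scene",a,z);B=ray("side",b,z); XY[k]=(A+B)[:2]/2; print(k,A.round(1),B.round(1))
ax=XY["board"]
for k in ("lug","brk","post"):
    d=XY[k]-ax; print(k,np.hypot(*d),np.arctan2(d[1],d[0]))
r=least_squares(lambda p:np.concatenate([(p[:2]-XY["board"])*.7,p[:2]+125*np.array([np.cos(p[2]),np.sin(p[2])])-XY["lug"],p[:2]+125*np.array([np.cos(p[3]),np.sin(p[3])])-XY["brk"],p[:2]+80*np.array([np.cos(p[2]-1.25),np.sin(p[2]-1.25)])-XY["post"]]),[*ax,0,0])
print(r.x,r.fun.round(2)); p=r.x; print("brk fit",p[:2]+125*np.array([np.cos(p[3]),np.sin(p[3])]))
E
python3 fit.py
```

```text
scene [ 196  270   60   49 2285] ((225.80918884277344, 293.9618835449219), (48.082496643066406, 60.79256057739258), 72.46791076660156)
side [ 340  192   54   37 1590] ((366.4327392578125, 210.2204132080078), (37.06099319458008, 54.08878707885742), 96.15235900878906)
board [ 503.8 -148.7   63. ] [ 502.7 -145.6   63. ]
lug [562.9 -37.8  60. ] [563.3 -37.   60. ]
brk [ 627.3 -135.4   42. ] [ 627.6 -135.1   42. ]
post [ 580.9 -160.5  106. ] [ 582.9 -163.   106. ]
pin [604.8 175.1 106. ] [605.1 176.2 106. ]
lug 125.00111910320369 1.0712720729652296
brk 124.80040981874676 0.09531926584055074
post 80.02245522741815 -0.18368758927963108
[ 5.03121671e+02 -1.47207806e+02  1.06990906e+00  9.59188222e-02] [-0.07 -0.06  0.04 -0.17  0.09  0.01 -0.08  0.2 ]
brk fit [ 627.54708594 -135.23632969]
```

```bash
cat >> h.py <<'E'
from scipy.spatial.transform import Rotation as Ro
AX=np.array([503.12,-147.21]); LUG=1.0699; BRK=0.0959; POST=LUG-1.25
def quat(a):  # tool down, tool x axis at world yaw a
    x=np.array([np.cos(a),np.sin(a),0]);z=np.array([0,0,-1.]);return Ro.from_matrix(np.c_[x,np.cross(z,x),z]).as_quat()
def on(r,a,z): return np.array([*(AX+r*np.array([np.cos(a),np.sin(a)])),z])
def say(t=""):
    s=bot.read_state(); print(t,round(s["t"],2),s["tcp_pos"].round(1),"w",round(s["width"],1),"F",s["contact_force"].round(1),"j6",s["joint_pos"][5].round(2),flush=True); return s
E
python3 - <<'E'
from h import *
for k in (0,np.pi):
    for a in np.linspace(POST,POST-.974,3):
        q=bot.solve_ik(on(80,a,72),quat(a+k)); print(k,a,None if q is None else np.round(q,2))
for k in (0,np.pi):
  for P in ([605,175.7,67],[627.5,-135.2,71]): print(k,np.round(bot.solve_ik(P,quat(k)),2))
E
```

```text
0 -0.18009999999999993 [ 0.05  0.38 -0.34  0.   -0.85  1.34]
0 -0.6670999999999999 [-0.01  0.38 -0.35  0.   -0.84  0.91]
0 -1.1541 [-0.05  0.35 -0.4   0.   -0.83  0.47]
3.141592653589793 -0.18009999999999993 [ 0.05  0.38 -0.34  0.   -0.85 -1.8 ]
3.141592653589793 -0.6670999999999999 [-0.01  0.38 -0.35  0.   -0.84 -2.23]
3.141592653589793 -1.1541 [-0.05  0.35 -0.4   0.   -0.83 -2.67]
0 [ 0.59  0.43 -0.28  0.   -0.86  0.98]
0 [ 0.09  0.44 -0.25  0.   -0.88  1.48]
3.141592653589793 [ 0.59  0.43 -0.28  0.   -0.86 -2.16]
3.141592653589793 [ 0.09  0.44 -0.25  0.   -0.88 -1.66]
```

```bash
python3 - <<'E'
from h import *
bot.move_gripper(56,force=10)
bot.move_ptp(on(80,POST,170),quat(POST)); say("above")
bot.line_to(on(80,POST,74),velocity=120); say("down")
bot.move_gripper(15,force=12); say("grip")
cv2.imwrite("pics/scene1.png",bot.camera("scene")[:,:,::-1])
N=10
for i in range(1,N+1):
    a=POST-(LUG-BRK)*i/N
    bot.line_to(on(80,a,74),velocity=60,ori=quat(a)); 
    if i%2==0: s=say(i)
    if np.linalg.norm(s["contact_force"] if i>1 else 0)>30: print("STOP");break
cv2.imwrite("pics/scene2.png",bot.camera("scene")[:,:,::-1])
cv2.imwrite("pics/side2.png",bot.camera("side")[:,:,::-1])
E
```

```text
above 3.1 [ 581.7 -162.2  170.1] w 56.1 F [-0.3  0.2  0.5] j6 1.34
down 4.05 [ 582.4 -161.7   74.7] w 56.1 F [-0.2  0.3 -0.3] j6 1.34
grip 4.73 [ 582.  -161.5   74.1] w 19.3 F [-0.3  1.5  1.8] j6 1.34
2 5.35 [ 577.5 -176.6   74.1] w 19.7 F [-0.6 -0.6  2.6] j6 1.17
4 5.92 [ 570.4 -190.3   74.1] w 19.7 F [-2.5 -0.4  4.7] j6 1.0
6 6.48 [ 560.7 -202.4   74.1] w 19.6 F [-3.2  0.2  6.1] j6 0.83
8 7.05 [ 549.1 -212.4   74.1] w 19.4 F [-3.7  1.4  6.5] j6 0.65
10 7.62 [ 535.7 -220.    74.1] w 19.6 F [-2.4  2.6  4.9] j6 0.47
```

View pics/scene2.png

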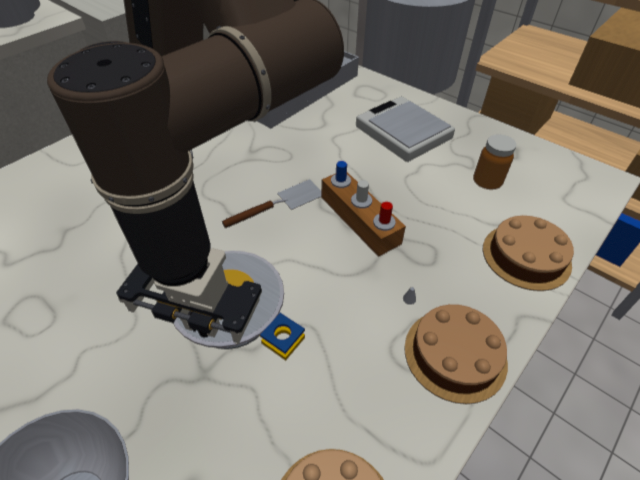

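View pics/side2.png

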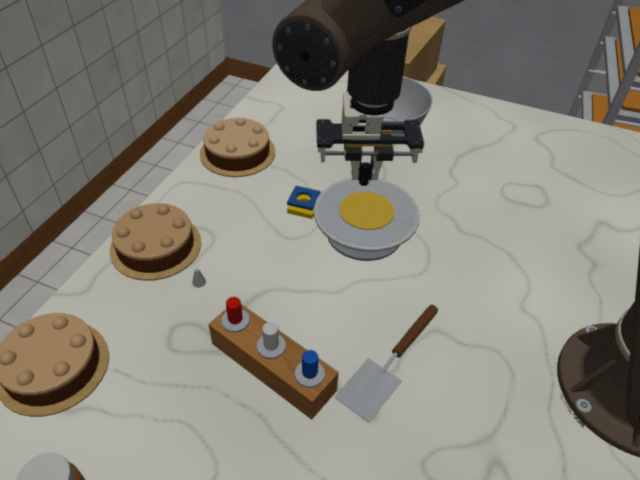

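The lug now sits over the bracket (scene ~283,333; side ~304,198). I'll release the post, retreat, measure and then fetch the pin.

```bash
python3 - <<'E'
from h import *
bot.move_gripper(50); 
a=POST-(LUG-BRK)
bot.line_to(on(80,a,180),velocity=150); say("up")
ims={n:bot.camera(n) for n in("scene","side")}
bot.move_ptp([605,175.7,200],quat(0)); 
s=say("over pin"); w=bot.camera("wrist")
cv2.imwrite("pics/w3.png",w[:,:,::-1])
o=[]
for n,(x,y) in {"scene":(258,310),"side":(279,173)}.items():
    cv2.imwrite(f"pics/{n}3.png",ims[n][:,:,::-1])
    o.append(cv2.resize(ims[n][y:y+50,x:x+50,::-1],None,fx=8,fy=8,interpolation=cv2.INTER_CUBIC))
cv2.imwrite("pics/c4.png",np.hstack(o))
R=Ro.from_quat(s["eef_rot"]).as_matrix()
print("pred knob top",wproj([605,175.7,106],s["tcp_pos"],R), "brk lug pred scene",proj("scene",on(125,BRK,60)),proj("side",on(125,BRK,60)))
E
```

```text
up 9.31 [ 534.9 -220.1  179.1] w 50.2 F [-1.1  0.  -0. ] j6 0.47
over pin 10.9 [605.  174.7 199.9] w 50.1 F [-0.4 -0.3 -0.2] j6 0.98
pred knob top [319.18998576 243.21482585] brk lug pred scene [282.3067598  331.88349507] [303.55160212 196.28963481]
```

View pics/c4.png

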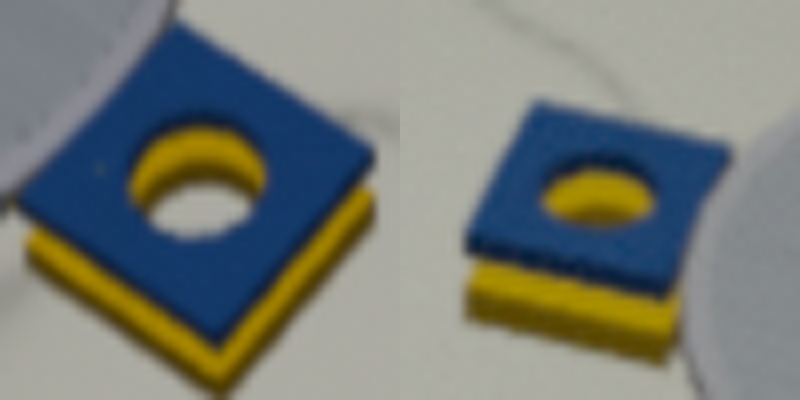

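View pics/w3.png

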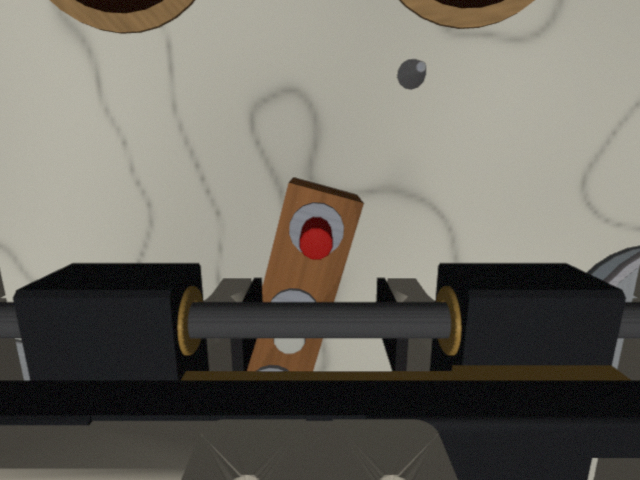

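Both lug-hole centres are within 1 px of the prediction over the bracket (scene 282,331; side 304,196). In the wrist view the red knob is at (316,241), about 1–2 mm from where I expected it. Now I'll pick the pin.

```bash
python3 - <<'E'
from h import *
bot.line_to([605,176.3,67],velocity=100); say("down")
bot.move_gripper(18,force=25); say("grip")
bot.line_to([605,176.3,190],velocity=100); say("lift")
H=on(125,BRK,0)
bot.move_ptp([H[0],H[1],190],quat(0)); s=say("over hole")
bot.line_to([H[0],H[1],135],velocity=100); bot.pause(.2); say("hover")
for n in("scene","side"): cv2.imwrite(f"pics/{n}4.png",bot.camera(n)[:,:,::-1])
o=[cv2.resize(cv2.imread(f"pics/{n}4.png")[y:y+130,x:x+100],None,fx=4,fy=4,interpolation=cv2.INTER_CUBIC) for n,(x,y) in {"scene":(235,240),"side":(254,100)}.items()]
cv2.imwrite("pics/c5.png",np.hstack(o))
print(proj("scene",[*H[:2],78]),proj("side",[*H[:2],78]))
E
```

```text
down 12.43 [605.4 176.5  67.7] w 50.0 F [ 0.  -0.8  0.4] j6 0.98
grip 12.99 [605.1 176.4  67.2] w 23.7 F [-1.  -0.2  1.3] j6 0.98
lift 14.38 [604.6 176.1 189.2] w 23.2 F [-0.2  0.3 -0.5] j6 0.98
over hole 15.57 [ 627.8 -134.4  190. ] w 23.2 F [-0.9  0.7 -0.4] j6 1.48
hover 16.47 [ 628.  -135.2  135.9] w 23.7 F [ 0.2 -0.3 -0.4] j6 1.48
[281.6177116  326.11701377] [303.61699625 189.18875433]
```

View pics/c5.png

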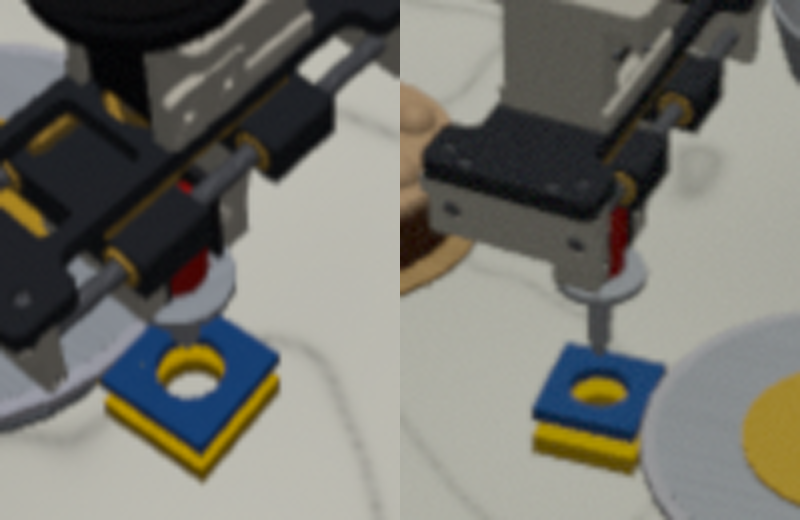

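The pin hangs over the lug, with its tip at scene (283,327) and side (303,188). That's about 2 mm off nominal, and the clearance is 8 mm. Lowering with force checks.

```bash
python3 - <<'E'
from h import *
H=on(125,BRK,0)
f0=bot.read_state()["contact_force"]
z=135
while z>69:
    z-= 6 if z>82 else 1.5
    bot.line_to([H[0],H[1],z],velocity=50)
    s=bot.read_state(); df=s["contact_force"]-f0
    if z<85: print(z,s["tcp_pos"].round(1),df.round(1))
    if np.linalg.norm(df)>12: print("contact",z,df.round(1));break
for n in("scene","side"): cv2.imwrite(f"pics/{n}5.png",bot.camera(n)[:,:,::-1])
o=[cv2.resize(cv2.imread(f"pics/{n}5.png")[y:y+130,x:x+100],None,fx=4,fy=4,interpolation=cv2.INTER_CUBIC) for n,(x,y) in {"scene":(235,260),"side":(254,120)}.items()]
cv2.imwrite("pics/c6.png",np.hstack(o)); say()
E
```

```text
81 [ 627.2 -135.3   80.5] [ 0.1 -0.8  0.9]
79.5 [ 627.5 -135.2   79.5] [-0.2 -0.3 -0.6]
78.0 [ 627.5 -135.3   77.9] [-0.1 -0.2  0.2]
76.5 [ 627.4 -135.2   76.4] [0.4 0.1 0.1]
75.0 [ 627.4 -135.2   74.8] [ 0.3 -0.7  0.2]
73.5 [ 627.5 -135.2   73.3] [-0.7 -0.7  0.4]
72.0 [ 627.5 -135.2   71.9] [-0.1 -0.4  0.4]
70.5 [ 627.9 -135.4   71.1] [-1.1 -0.   5.5]
69.0 [ 627.9 -135.7   71.1] [-4.5 -0.7 14.7]
contact 69.0 [-4.5 -0.7 14.7]
 21.07 [ 627.9 -135.7   71. ] w 23.4 F [-4.9 -0.6 15. ] j6 1.48
```

View pics/c6.png

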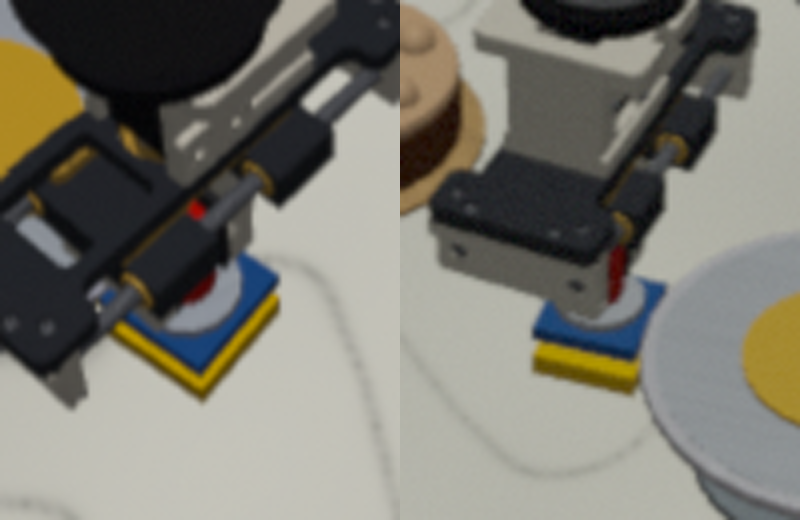

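The flange touches at TCP z=71.1, against 71 expected, and in both views it rests on the blue lug. I'll ease off, release and retreat.

```bash
python3 - <<'E'
from h import *
H=on(125,BRK,0)
bot.line_to([H[0],H[1],70.9],velocity=30); say("eased")
bot.move_gripper(50); say("open")
bot.line_to([H[0],H[1],190],velocity=100); say("up")
bot.move_ptp([560,60,260],quat(0)); bot.pause(.5); say("away")
for n in("scene","side"): cv2.imwrite(f"pics/{n}6.png",bot.camera(n)[:,:,::-1])
o=[cv2.resize(cv2.imread(f"pics/{n}6.png")[y:y+120,x:x+80],None,fx=5,fy=5,interpolation=cv2.INTER_CUBIC) for n,(x,y) in {"scene":(240,260),"side":(264,130)}.items()]
cv2.imwrite("pics/c7.png",np.hstack(o))
for n,(x,y) in {"scene":(240,260),"side":(264,130)}.items(): print(n,(proj(n,[*H[:2],110])-[x,y])*5,(proj(n,[*H[:2],66])-[x,y])*5)
E
```

```text
eased 21.32 [ 627.8 -135.2   71.1] w 23.6 F [-1.4  1.1  4.7] j6 1.48
open 22.0 [ 627.5 -135.3   70.9] w 49.9 F [-0.2 -0.2  0.1] j6 1.48
up 23.34 [ 627.1 -135.2  189.1] w 50.2 F [ 0.2  0.8 -0.6] j6 1.48
away 24.72 [560.1  59.7 259.8] w 49.6 F [0.4 0.7 0.1] j6 1.12
scene [201.63070958 276.54086408] [210.3996851  349.92634471]
side [198.68614059 230.66634454] [197.86613242 319.70766765]
```

View pics/c7.png

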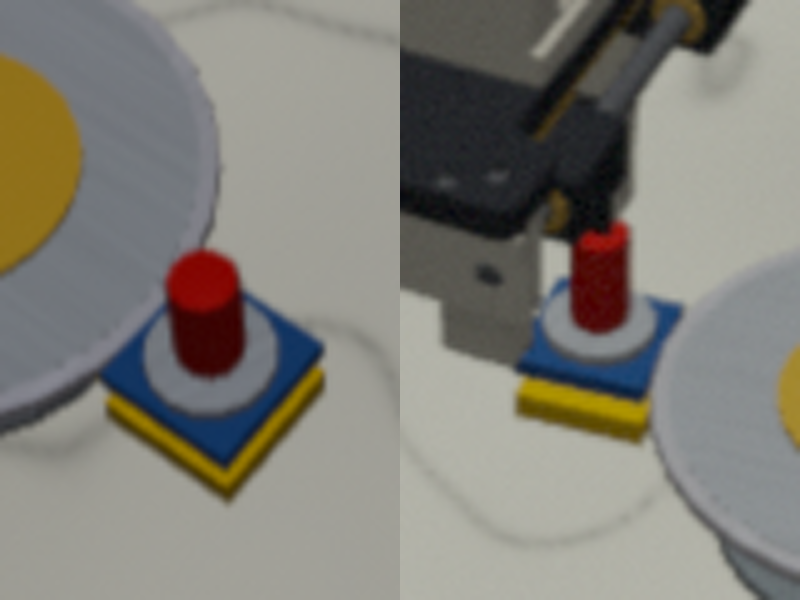

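The pin stands upright with its flange flat on the lug: knob top is at crop (203,278) in scene and around (600,235) in side, both as predicted. The gripper is clear, so I'm handing in.

```bash
python3 -c "
from plant import bot
print(bot.close_job())"
```

```text
the job is handed in; nothing more can be done
None
```

The turntable is locked: the red pin is down through both holes with its flange resting on the blue lug. I handed the job in at about 25 s of the 54 s limit.

- **Turning the disc:** I gripped the black post and turned the disc 0.974 rad clockwise, then let go. The lug hole was within about 1 px of its predicted place over the bracket hole in both fixed cameras.
- **Inserting the pin:** I lifted the red pin from the rack and lowered it through both holes with force checks. It went down freely until the flange touched at TCP z = 71.1 mm (71 expected), and I stopped at about 15 N.
- **Last checks:** After I let go and moved away, the scene view showed the pin upright with its flange flat on the lug. The side view agreed, though the retreated gripper sat close to the edge of the knob there. The wrist force read about zero and the gripper was well clear.

No check failed. The only small disagreements were 1–2 mm offsets, in the knob's position in the wrist view and in the pin tip's position just above the hole. Both are well inside the 8 mm clearance.

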